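Mark a thin silver hair slide in the bench press

ROBOT

A 7-joint arm with a two-finger parallel gripper is mounted at the origin on the work surface. World frame = base frame: x ahead of the robot, y to its left, z up, the work surface at z = 0. Lengths are in m, angles in rad, forces in N, time in s.
With the tool pointing down it reaches from about 0.425 to 0.925 m from the base axis. Payload 6.8 kg.
Tool frame: the origin (TCP) lies at the very end of the fingers, on their centre line; the grasp point (between the pads) lies robot.hold_point_z behind it (robot.hold_point_z is the distance from the TCP to the grasp point, in m); z points along the fingers, y is the line along which they close (so a half turn about z gives the same grasp; the last joint's range is limited). The gripper opens to 88 mm and grips with 3 to 60 N. Pads are 20 mm wide; open, the fingers measure 115 mm over their backs; the gripper's body (75 mm by 178 mm) begins 61 mm behind the grasp point.
Start: joints at [1.096, 0.477, 0.022, 1.555, -0.011, 1.109, -0.083], TCP at [0.242, -0.63, 0.223] pointing down, gripper open.
Joint ranges: [-2.96, 2.96], [-0.34, 2.1], [-1.41, 1.46], [0.24, 2.44], [-1.37, 4.51], [0.17, 1.92], [-2.96, 2.96]. Speed limits (rad/s): [2.39, 2.39, 3.14, 3.14, 3.14, 3.14, 3.14].

INTERFACE

Orientations are given as a rotation vector (axis times angle).
In Python, from workcell import robot, get_image, job, find_in, regions_of gives the robot as it stands.
- The arm moves only by the tool arm_command, never from a script. Its argument "moves" is one flat list of numbers, 6 for each row, row after row: the shift along the tool's x, y, z in m, then the turn, a rotation vector about the tool's x, y, z in rad. In form: [x, y, z, rx, ry, rz, x, y, z, rx, ry, rz, ...]. A call has 1 to 8 rows; each row is the pose to reach, as a shift and turn from the pose commanded when the call began, along the tool's axes at that moment; what a row does not reach only later rows make up. A row lasts 1/8 s, in which the tool goes at most 62.5 mm and 10.7 degrees, less where a joint would pass 70% of its speed; a pose out of reach is approached as far as the arm can. A call with a gripper value outside its range is refused whole. "claw" is the opening in per cent of the stroke, from 0 (shut) to 100 (fully open), set as the call begins (left out, the last holds). The fingers move at their own pace and stop on an object; the grip force is fixed at half the most. Time passes only in rows, so rows that repeat a pose let the fingers close. It gives the time, the measured TCP pose, the force, the opening and the grip force at its end, in the units of the state.
- robot.state(): the state, without advancing time (a new reading comes with each control period).
- get_image(name): name is "scene" or "side" or "wrist"; returns a dict with "image" (480x640x3 uint8, red, green, blue), "intrinsics" (3x3 intrinsics, pixels), "dist_coeffs" ([k1, k2, p1, p2, k3] as OpenCV has them; the pictures are not rectified), "extrinsics" (4x4, takes a point from camera to world coordinates). Camera axes: x right, y down, z forward; pixel columns grow to the right and rows downward; lengths in m; the calibration is good to about 2 mm. A picture is of the moment at which its call begins. There is no depth.
- job.finish_job(): hands the job in; it is judged then, once.
Trained networks look in a picture, given as the dict that the camera call returned (one of the last four; its "shot" number tells which), for a name from the list of things; names that differ only in an ending like _2 or _b are one class to them, and where a whole thing is asked for, a point or a joint stands for the part that bears it (a point fixed in the world has none). Each returns a list of dicts, best first, with "score" (0 to 1); they miss things now and then, are a little off and sometimes report something else, mostly with a low value. They report only what shows in the picture. A call takes as long as a camera call. They do not tell look-alikes from the thing itself.
- find_in(picture, target): "extent" ([centre column, centre row, width, height] in pixels, round what is visible of it).
- regions_of(picture, target): "pixels" (480x640 bool, what is visible of it) and "extent" ([centre column, centre row, width, height] in pixels, round what is visible of it).
The state is a dict: "time_s": time; "joints": joint angles; "joint_velocities": joint speeds; "effort": joint torques, N m; "position": TCP position; "tcp_rot": TCP orientation; "wrist_force": force on the tool from outside, world axes, zero at the start; "wrist_torque": the same for the moment, N m; "gripper_width": finger opening in m; "grip_force": force on a finger pad.
Only numpy, scipy, OpenCV 4.12 (cv2) and the standard library are available. Lean on these libraries where they do the work, as an engineer would, in place of code of your own. Each camera call takes 0.05 s, during which the arm holds its last target. There are 200 camera calls.

TASK

Lay the hollow silver hair slide along the steel anvil of the small marking press, flat, with the centre of its round tab right under the punch, and let go of it. It is thin sheet and dents: hold it with a light grip, do not knock it and set it down gently. Then press the black knob firmly but without slamming all the way down, so that the punch marks the tab, let it spring back up, and leave the slide lying there; leave the other things on the bench alone.

Things in the scene. Friction and masses are not known exactly. Their poses are not given: they have to be found in the camera images.
- hair_slide: silver hair slide, 155 mm long, 60 g: hollow ribbed bar, 130 x 20 mm, 12 mm high, with a flat round tab, 26 mm across, 5 mm thick, at one end; lies flat on the cork mat. Origin at the underside; x along the bar to the tab (bar x -75 to +55 mm, tab centre +67 mm), z up. Squeezing it with more than about 45 N a side dents it
- tab_center (a point): centre of the tab's top face, 5 mm above the slide's underside
- slide_grip (a point): good place to hold the bar, near its balance point: 87 mm from the tab centre, 6 mm above the underside, bar 20 mm wide here (across the slide's y)
- press: small fixed press: dark base 240 x 100 x 20 mm, bright anvil plate on it, x -115 to +60 mm, 60 mm wide, top 30 mm above the table. A grey column (x 83 to 113 mm) carries a head, 165 mm high, whose front sleeve (26 mm across, underside at 120 mm) guides the plunger at x = +40 mm. Open in front (-x). Origin under the base's middle, x from front to column, z up
- anvil_mark (a point): point on the anvil's top face right under the punch axis
- knob_top (a point): top centre of the black knob, 44 mm across, on the plunger; 215 mm above the table when up; moves with it. The punch, 8 mm across (16 mm from 12 mm above its tip), hangs below with its tip 155 mm under this point, so 30 mm above the anvil when up
- plunger (a joint): travel of the plunger in m: 0 up; 0.025 when the punch meets a tab lying on the anvil; spring, about 3 N at the start of the travel and 8 N at the end, then press on a little (some 10 N more) to mark; it returns by itself
- mat: cork mat, 180 x 180 mm, 6 mm thick, fixed; the hair slide starts on it. Origin at the centre of its underside
- hammer: a hammer lying on the bench, bystander. Origin under its middle
- tin: round tin 56 mm across, 45 mm high, bystander. Origin at the centre of its underside
- dish: white china dish 80 mm across, 30 mm high, bystander. Origin at the centre of its underside
Mind the look-alikes: they are no part of the job. Several things have the shape of the hair_slide; the one meant has the colours described above.

How it is judged:
On the way, in this order (a step that is already met when the one before it is completed fails the run):
1. the slide lies flat along the anvil, let go, its tab under the punch, the knob still up (distance between tab_center and anvil_mark below 0.0085 m and angle between the x axis of hair_slide and the x axis of press, either way round below 0.2 rad and angle between hair_slide's own z axis and vertical below 0.06 rad and contact force between the fingers and hair_slide below 0.1 N and value of joint plunger below 0.004 m), for 0.2 s.
2. the knob is pressed all the way down: the punch bears on the tab (value of joint plunger above 0.0235 m and contact force between press and hair_slide above 6 N and horizontal distance between tab_center and anvil_mark below 0.007 m), for 0.02 s.
At the end, for the whole second after the job is handed in: the marked slide lies still and flat on the anvil, within 0.2 rad of the press's long axis, tab centre within about 7 mm of the point under the punch, knob back up (within 4 mm) (distance between tab_center and anvil_mark below 0.0085 m and angle between the x axis of hair_slide and the x axis of press, either way round below 0.2 rad and angle between hair_slide's own z axis and vertical below 0.06 rad and linear speed of hair_slide below 0.01 m/s and value of joint plunger below 0.004 m); the robot touches nothing.
It fails at once if the slide is squeezed too hard (contact force between the fingers and hair_slide above 90 N).
It fails at once if the slide is set down or knocked hard against the press (contact force between press and hair_slide above 20 N and value of joint plunger below 0.015 m).
It fails at once if the knob is slammed or pressed far too hard on the slide (contact force between press and hair_slide above 120 N).
It fails at once if the slide is dropped: it falls free from about a centimetre or more (linear speed of hair_slide above 0.35 m/s and contact force between the fingers and hair_slide below 0.1 N).
It fails at once if a bystander is moved (distance of any of hammer, tin, dish from where it was at the start of the episode above 0.03 m).
It also fails if it takes over 64 s, if anything falls off the work surface, if the arm or the gripper's body presses on something with over 40 N, if the wrist force passes 120 N, or if a joint passes its speed limit or range.

## Working session

There is one attempt and no reset: what is moved stays moved. The work goes in short steps, Python scripts to look and compute and a tool call to move; the robot and the scene stay as the last step left them, time stands still between calls to the robot, and variables do not carry over. Pictures are saved under pics/ and viewed, at most 10 in all, crops included, and the job is handed in when it is done.

Besides the shell and the picture viewer there is one more tool, called after ">>>" as name(argument=value, ...) on one line, values as JSON. arm_command: Moves the arm, as the interface text tells. Its arguments: {"type":"object","properties":{"moves":{"type":"array","items":{"type":"number"}},"claw":{"type":"number"}},"required":["moves"]}

```bash
mkdir -p pics; ls
python3 - <<'E'
from workcell import robot, get_image, job, find_in, regions_of
import cv2, numpy as np, pickle
print(robot.state(), robot.hold_point_z)
for n in ("scene","side"):
    p=get_image(n); cv2.imwrite(f"pics/{n}0.png",p["image"][:,:,::-1]); pickle.dump(p,open(f"{n}0.pkl","wb"))
    print(n,p["intrinsics"],p["dist_coeffs"],p["extrinsics"])
    for t in ("hair_slide","press","knob_top","mat","hammer","tin","dish"):
        print(t,[(np.round(d["extent"]),round(d["score"],2)) for d in find_in(p,t)][:4])
E
```

```text
pics
{'time_s': 0.0, 'joints': array([ 1.09588381,  0.47779413,  0.02236677,  1.55644076, -0.01149735,
        1.10927889, -0.08308061]), 'joint_velocities': array([ 0.00242952,  0.00057168, -0.00029045,  0.00070522,  0.00110816,
       -0.00045614, -0.00042472]), 'effort': array([ 4.82878488e-05, -5.82847488e+01,  1.53468937e+00, -2.72608566e+01,
       -5.43340319e-02,  1.70175912e-02,  9.60270472e-05]), 'position': array([ 0.24183945, -0.62955251,  0.22169077]), 'tcp_rot': array([-3.08719647e+00, -5.72675633e-01,  7.39332031e-04]), 'wrist_force': array([-0.39369721, -0.1272849 , -0.57177305]), 'wrist_torque': array([-0.00450984,  0.00308365, -0.05754984]), 'grip_force': 0.0, 'gripper_width': 0.08787585176515322} 0.0187
scene [[452.68088305   0.         323.40812768]
 [  0.         452.68088305 242.08583478]
 [  0.           0.           1.        ]] [-0.09034658  0.          0.          0.          0.        ] [[-0.59015924  0.53999539 -0.60009754  1.44231889]
 [ 0.80697248  0.37386109 -0.45719067  0.62468846]
 [-0.02252773 -0.75407749 -0.65639899  1.12786355]
 [ 0.          0.   
[... 658 characters left out ...]
         0.          0.        ] [[ 0.99973935  0.00506373  0.0222617   0.52153262]
 [-0.01246069 -0.69602343  0.71791094 -1.06573463]
 [ 0.01912997 -0.71800121 -0.69577892  1.12706804]
 [ 0.          0.          0.          1.        ]]
hair_slide [(array([226., 374.,  50.,  38.]), 0.96), (array([345., 369.,  17.,  56.]), 0.95), (array([247., 294.,  46.,  26.]), 0.9), (array([240., 453.,  19.,  51.]), 0.73)]
press [(array([315., 210.,  70.,  69.]), 0.78)]
knob_top [(array([330., 194.,  14.,  44.]), 0.66)]
mat []
hammer [(array([302., 176.,  66.,  16.]), 0.81), (array([322., 305.,  74.,  59.]), 0.72)]
tin [(array([286., 403.,  22.,  32.]), 0.64)]
dish [(array([392., 252.,  29.,  15.]), 0.7)]
```

View pics/side0.png

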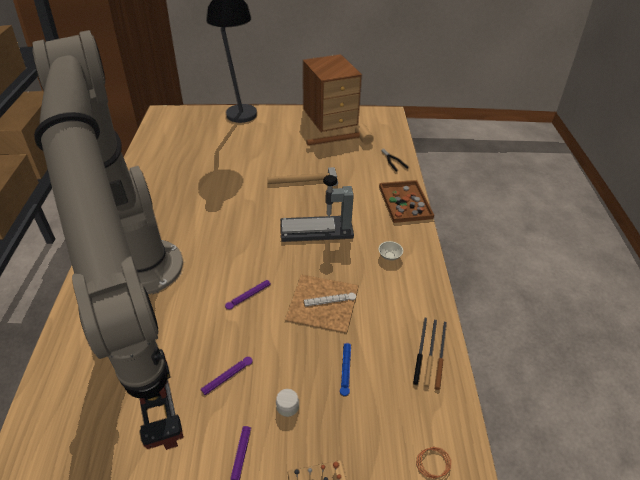

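View pics/scene0.png

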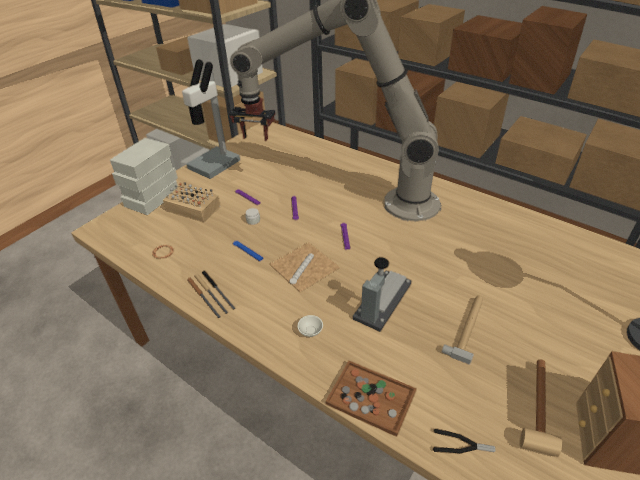

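Side view: the silver slide lies on the mat from about (305,302) to its tab at (352,296). The press is above it, with the anvil front at (281,226), the knob at (330,181) and the column at (347,210). The purple and blue bars are look-alikes. The scene view agrees.

```bash
cat > h.py <<'E'
import numpy as np, cv2, pickle
from scipy.spatial.transform import Rotation as R
def ray(p,uv):
    q=cv2.undistortPoints(np.array([[uv]],float),p["intrinsics"],np.array(p["dist_coeffs"]))[0,0]
    E=np.array(p["extrinsics"]); return E[:3,3],E[:3,:3]@np.array([q[0],q[1],1])
def at(p,uv,z):
    o,d=ray(p,uv); return o+d*(z-o[2])/d[2]
def proj(p,X):
    E=np.array(p["extrinsics"]); Ei=np.linalg.inv(E)
    return cv2.projectPoints(np.atleast_2d(np.array(X,float)),cv2.Rodrigues(Ei[:3,:3])[0],Ei[:3,3],p["intrinsics"],np.array(p["dist_coeffs"]))[0][:,0]
def totool(s,target):
    return R.from_rotvec(s["tcp_rot"]).inv().apply(np.array(target)-s["position"])
E
python3 - <<'E'
from h import *
from workcell import *
p=pickle.load(open("side0.pkl","rb"))
for uv,z in [((305,302),.012),((352,296),.011),((330,180),.215),((281,238),0.0),((353,238),0.0),((281,220),.03)]: print(uv,at(p,uv,z).round(3))
q=pickle.load(open("scene0.pkl","rb"))
print(at(q,(382,263),.215).round(3))
print(R.from_rotvec(robot.state()["tcp_rot"]).as_matrix().round(3))
for n in("side0","scene0"):
    im=pickle.load(open(n+".pkl","rb"))["image"]
    c=im[160:340,260:420] if n=="side0" else im[230:350,260:430]
    c=cv2.resize(c[:,:,::-1],None,fx=4 if n!="side0" else 3.3,fy=4 if n!="side0" else 3.3,interpolation=cv2.INTER_CUBIC)
    cv2.imwrite(f"pics/{n}c.png",c)
w=get_image("wrist");cv2.imwrite("pics/w0.png",w["image"][:,:,::-1]);s=robot.state()
T=np.eye(4);T[:3,:3]=R.from_rotvec(s["tcp_rot"]).as_matrix();T[:3,3]=s["position"]
print((np.linalg.inv(T)@w["extrinsics"]).round(3),w["intrinsics"])
E
```

```text
(305, 302) [ 0.506 -0.151  0.012]
(352, 296) [ 0.644 -0.127  0.011]
(330, 180) [0.58  0.163 0.215]
(281, 238) [0.424 0.131 0.   ]
(353, 238) [0.662 0.133 0.   ]
(281, 220) [0.422 0.187 0.03 ]
[0.585 0.184 0.215]
[[ 0.933  0.359  0.   ]
 [ 0.359 -0.933 -0.   ]
 [ 0.     0.    -1.   ]]
[[-0.    -0.956 -0.294  0.081]
 [ 1.    -0.001  0.001 -0.   ]
 [-0.001 -0.294  0.956 -0.162]
 [ 0.     0.     0.     1.   ]] [[427.07919673   0.         318.27754791]
 [  0.         427.07919673 238.11974322]
 [  0.           0.           1.        ]]
```

View pics/side0c.png

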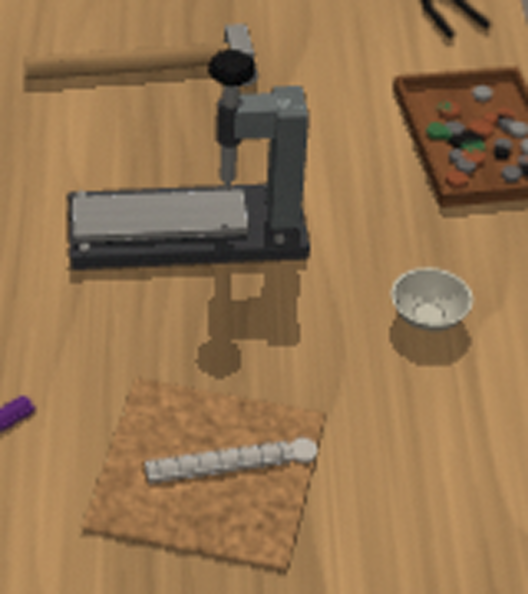

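Run:
```python
from h import *
from workcell import *
s=robot.state()
print(totool(s,[0.57,-0.14,0.27]))
```

```text
[ 0.48188375 -0.33991337 -0.04734633]
```

>>> arm_command(moves=[0.03,-0.02,-0.02,0,0,-0.18,0.06,-0.04,-0.04,0,0,-0.36,0.1,-0.07,-0.05,0,0,-0.54,0.15,-0.11,-0.05,0,0,-0.72,0.2,-0.14,-0.05,0,0,-0.9,0.25,-0.18,-0.05,0,0,-1.08,0.3,-0.21,-0.05,0,0,-1.26,0.35,-0.25,-0.05,0,0,-1.44], claw=100)

```text
time_s: 1.85
position: [0.4794, -0.2713, 0.273]
tcp_rot: [1.937, 2.472, -0.0]
wrist_force: [0.5, -1.0, -0.1]
gripper_width: 0.0878
grip_force: 0.0
```

```bash
cat > g.py <<'E'
import sys
from h import *
from workcell import *
# target x y z yaw of tool x -> shift in tool axes and rz
t=list(map(float,sys.argv[1:5])); s=robot.state()
Rt=R.from_euler("z",t[3])*R.from_euler("x",np.pi)
r0=R.from_rotvec(s["tcp_rot"])
print("t",round(s["time_s"],2),"pos",s["position"].round(4),"q",s["joints"].round(2),"F",s["wrist_force"].round(1),"shift",totool(s,t[:3]).round(4),"rot",(r0.inv()*Rt).as_rotvec().round(4))
E
python3 g.py 0.57 -0.14 0.27 3.31
```

```text
t 1.85 pos [ 0.4794 -0.2713  0.273 ] q [ 0.76  0.26 -0.42  1.77  0.12  1.14  0.54] F [ 0.5 -1.  -0.1] shift [0.1058 0.1193 0.003 ] rot [-1.000e-04  1.100e-03 -1.498e+00]
```

>>> arm_command(moves=[0.02,0.02,0,0,0,-0.18,0.04,0.04,0,0,0,-0.36,0.06,0.06,0,0,0,-0.54,0.08,0.08,0,0,0,-0.72,0.09,0.1,0,0,0,-0.9,0.1,0.11,0,0,0,-1.08,0.106,0.12,0,0,0,-1.26,0.106,0.12,0,0,0,-1.44])

```text
time_s: 2.85
position: [0.5708, -0.1404, 0.2728]
tcp_rot: [-0.177, 3.136, 0.001]
wrist_force: [-0.2, -0.1, 0.1]
gripper_width: 0.0875
grip_force: 0.0
```

```bash
python3 g.py 0.57 -0.14 0.27 3.31
python3 - <<'E'
from h import *
from workcell import *
w=get_image("wrist");cv2.imwrite("pics/w1.png",w["image"][:,:,::-1]);pickle.dump(w,open("w1.pkl","wb"))
d=regions_of(w,"hair_slide")
for r in d:
    m=r["pixels"]; print(r["score"],np.round(r["extent"]),m.sum(),w["image"][m].mean(0))
E
```

```text
t 2.85 pos [ 0.5708 -0.1404  0.2728] q [ 0.7   0.38 -0.73  1.67  0.27  1.19  1.59] F [-0.2 -0.1  0.1] shift [0.0008 0.0005 0.0028] rot [ 0.0004  0.0005 -0.0558]
0.95 [109. 208. 137.  45.] 2790 [ 16.96308244  52.38888889 131.19784946]
0.9 [415.  11.  30.  20.] 408 [76.59803922 28.25735294 90.02696078]
0.83 [326. 196.  36. 155.] 3205 [176.14633385 163.1201248  147.79188768]
0.65 [14. 51. 27. 59.] 1337 [109.24308153 102.11219147  89.39491399]
```

View pics/w1.png

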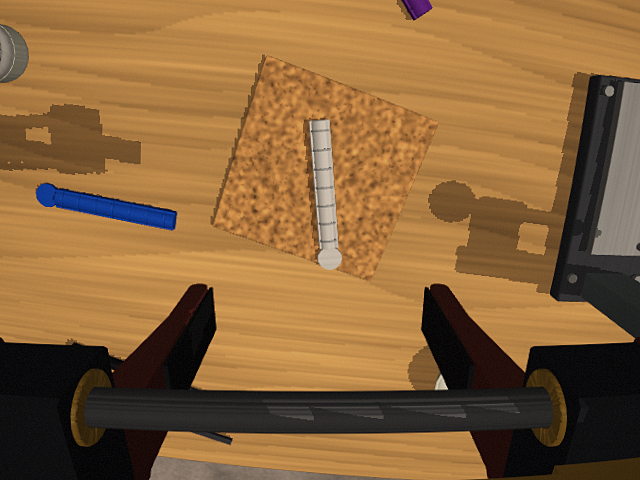

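Wrist view: the silver slide runs from its bar end at (319,121) to its tab at (330,259). The press is at the right edge, with base edges at (600,75) and (553,295).

Run:
```python
from h import *
w=pickle.load(open("w1.pkl","rb"))
t=at(w,(330,258.5),.011); e=at(w,(319,121),.018); 
# bar midpoints near both ends
a=at(w,(319.5,128),.018); b=at(w,(328,243),.018)
print(t,e,np.linalg.norm((t-e)[:2]),a,b)
y=np.arctan2(*(b-a)[1::-1]); y2=np.arctan2(*(t-e)[1::-1]); print(y,y2)
for yy in (y,y2): print(t[:2]-.087*np.array([np.cos(yy),np.sin(yy)]))
for uv in ((590,75),(552,298)): print(at(w,uv,.02))
print(at(w,(612,85),.02),at(w,(574,279),.02))
```

```text
[ 0.64085273 -0.12023117  0.011     ] [ 0.50225109 -0.14757459  0.018     ] 0.14127305622414502 [ 0.50868155 -0.14636863  0.018     ] [ 0.62187513 -0.12476868  0.018     ]
0.18855617994610277 0.1947794625147244
[ 0.55539473 -0.13653852]
[ 0.55549787 -0.13707003]
[0.42467078 0.10627664 0.02      ]
[0.65679153 0.12783225 0.02      ]
[0.42985756 0.1319348  0.02      ] [0.63223396 0.1469721  0.02      ]
```

```bash
python3 g.py 0.5555 -0.137 0.009 3.335
```

```text
t 2.95 pos [ 0.5703 -0.1414  0.2726] q [ 0.7   0.38 -0.73  1.67  0.27  1.19  1.58] F [ 0.2  0.9 -0.2] shift [0.0143 0.0059 0.2636] rot [ 0.0003 -0.     -0.0869]
```

>>> arm_command(moves=[0.01,0.004,0.03,0,0,-0.05,0.014,0.006,0.07,0,0,-0.087,0.014,0.006,0.11,0,0,-0.087,0.014,0.006,0.15,0,0,-0.087,0.014,0.006,0.19,0,0,-0.087,0.014,0.006,0.21,0,0,-0.087,0.014,0.006,0.22,0,0,-0.087,0.014,0.006,0.22,0,0,-0.087])

```text
time_s: 3.95
position: [0.5561, -0.137, 0.053]
tcp_rot: [-0.3, 3.127, -0.0]
wrist_force: [0.6, -0.2, -0.1]
gripper_width: 0.0875
grip_force: 0.0
```

```bash
python3 g.py 0.5555 -0.137 0.009 3.335
python3 - <<'E'
from h import *
from workcell import *
w=get_image("wrist");cv2.imwrite("pics/w2.png",w["image"][:,:,::-1]);pickle.dump(w,open("w2.pkl","wb"))
E
python3 g.py 0.5555 -0.137 0.009 3.335
```

```text
t 3.95 pos [ 0.5561 -0.137   0.053 ] q [ 0.61  0.61 -0.62  1.9   0.49  0.79  1.48] F [ 0.6 -0.2 -0.1] shift [0.0006 0.0001 0.044 ] rot [-0.0002  0.0004 -0.0021]
t 4.0 pos [ 0.5565 -0.137   0.0536] q [ 0.61  0.61 -0.62  1.9   0.49  0.79  1.48] F [0.3 1.  0.4] shift [0.001  0.0002 0.0446] rot [-0.0006  0.0013 -0.0019]
```

View pics/w2.png

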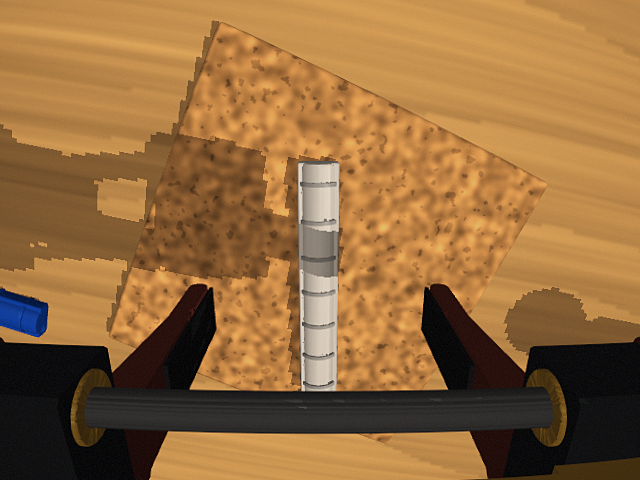

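The bar is centred at column 319 between the fingers and vertical in the picture, with its end at (319,163), so it is well aligned. I'll descend and grip.

Run:
```python
from h import *
from workcell import *
w=pickle.load(open("w2.pkl","rb")); e=at(w,(319,162),.018); f=at(w,(319,355),.018); print(e,f, np.arctan2(*(f-e)[1::-1]), e[:2]+.055*np.array([np.cos(.19),np.sin(.19)]))
```

```text
[ 0.50065418 -0.14734917  0.018     ] [ 0.60033719 -0.1280372   0.018     ] 0.19136320611295102 [ 0.55466442 -0.13696193]
```

>>> arm_command(moves=[0,0,0.02,0,0,0,0,0,0.034,0,0,0,0,0,0.04,0,0,0,0,0,0.043,0,0,0,0,0,0.0445,0,0,0,0,0,0.0445,0,0,0])

```text
time_s: 4.75
position: [0.5559, -0.137, 0.0084]
tcp_rot: [-0.301, 3.127, -0.0]
wrist_force: [0.2, 0.3, 0.5]
gripper_width: 0.0874
grip_force: 0.0
```

Grip (opening 20% ≈ 17.6 mm would still command a squeeze; force is fixed).

>>> arm_command(moves=[0,0,0,0,0,0,0,0,0,0,0,0,0,0,0,0,0,0,0,0,0,0,0,0,0,0,0,0,0,0,0,0,0,0,0,0], claw=15)

```text
time_s: 5.5
position: [0.5557, -0.1369, 0.0081]
tcp_rot: [0.301, -3.127, -0.0]
wrist_force: [0.6, -0.1, 0.5]
gripper_width: 0.0313
grip_force: 0.0
```

>>> arm_command(moves=[0,0,0,0,0,0,0,0,0,0,0,0,0,0,0,0,0,0,0,0,0,0,0,0])

```text
time_s: 6.0
position: [0.5557, -0.1369, 0.0082]
tcp_rot: [0.302, -3.127, 0.0]
wrist_force: [-0.1, 0.3, -0.6]
gripper_width: 0.0194
grip_force: 30.0
```

>>> arm_command(moves=[0,0,-0.003,0,0,0,0,0,-0.01,0,0,0,0,0,-0.025,0,0,0,0,0,-0.05,0,0,0,0,0,-0.08,0,0,0,0,0,-0.11,0,0,0,0,0,-0.13,0,0,0,0,0,-0.14,0,0,0])

```text
time_s: 7.0
position: [0.5561, -0.137, 0.1496]
tcp_rot: [-0.301, 3.126, -0.001]
wrist_force: [-0.3, 0.4, -1.1]
gripper_width: 0.0197
grip_force: 30.0
```

```bash
python3 g.py 0.50 0.02 0.26 3.23
```

```text
t 7.0 pos [ 0.5561 -0.137   0.1496] q [ 0.67  0.48 -0.7   1.84  0.38  0.96  1.57] F [-0.3  0.4 -1.1] shift [ 0.0249  0.1647 -0.1105] rot [-0.0008  0.0014  0.1037]
```

>>> arm_command(moves=[0.002,0.01,-0.01,0,0,0.01,0.006,0.03,-0.03,0,0,0.02,0.01,0.06,-0.055,0,0,0.04,0.015,0.09,-0.08,0,0,0.06,0.02,0.12,-0.1,0,0,0.08,0.023,0.145,-0.11,0,0,0.1,0.025,0.158,-0.11,0,0,0.104,0.025,0.165,-0.11,0,0,0.104])

```text
time_s: 8.0
position: [0.4989, 0.0206, 0.2574]
tcp_rot: [0.14, -3.137, 0.0]
wrist_force: [-0.6, -0.4, -0.7]
gripper_width: 0.0197
grip_force: 30.0
```

```bash
python3 g.py 0.50 0.02 0.26 3.23
python3 - <<'E'
from h import *
from workcell import *
w=get_image("wrist");cv2.imwrite("pics/w3.png",w["image"][:,:,::-1]);pickle.dump(w,open("w3.pkl","wb"))
E
```

```text
t 8.0 pos [0.4989 0.0206 0.2574] q [ 0.55  0.24 -0.82  1.88  0.2   1.1   1.31] F [-0.6 -0.4 -0.7] shift [-0.001  -0.0007 -0.0026] rot [-0.0003 -0.0014  0.0006]
```

View pics/w3.png

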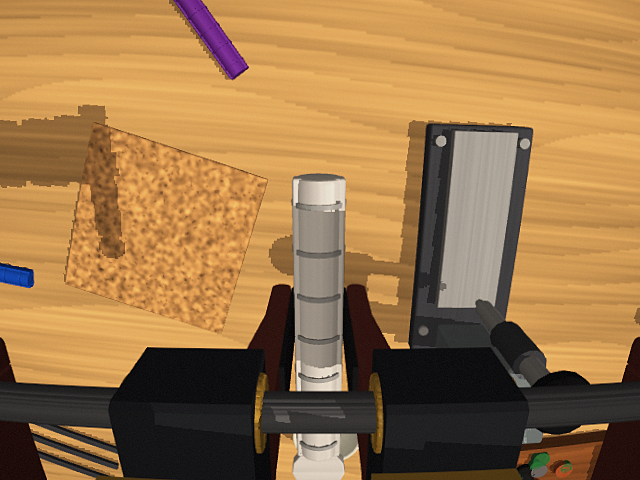

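The slide is held level in the fingers, with its end at (319,178) and tab at (318,467). The anvil corners are at (452,130), (518,133), (438,306) and (498,308), and the punch tip is at about (481,302).

Run:
```python
from h import *
from scipy.optimize import least_squares
w=pickle.load(open("w3.pkl","rb"))
im=w["image"][110:330,405:545,::-1]
cv2.imwrite("pics/c3.png",cv2.resize(im,None,fx=2.7,fy=2.7,interpolation=cv2.INTER_CUBIC))
P=np.array([[-.12,-.05,.02],[-.12,.05,.02],[-.115,-.03,.03],[-.115,.03,.03],[.06,-.03,.03],[.06,.03,.03],[.04,0,.06]])
U=np.array([[427,124],[533,128],[452,130],[518,133],[438,306],[498,308],[481,302]],float)
def f(v):
    r=R.from_euler("z",v[2]); return (proj(w,r.apply(P)+[v[0],v[1],0])-U).ravel()
s=least_squares(f,[.54,.17,.08],loss="soft_l1"); v=s.x
print(v,f(v).reshape(-1,2).round(1))
r=R.from_euler("z",v[2]); print("mark",r.apply([.04,0,.03])+[v[0],v[1],0])
for nm,uv in(("side0",(330,180)),("scene0",(382,263))):
    p=pickle.load(open(nm+".pkl","rb")); print(nm,proj(p,r.apply([.04,0,.215])+[v[0],v[1],0]),uv)
# slide: end & tab in hand, underside z = tcp-.0023
t=.258-.0023
e=at(w,(319,178),t+.012);print("end",e)
```

```text
[0.53761672 0.17617943 0.0953072 ] [[ 1.4  0.6]
 [ 0.2 -1.9]
 [ 0.7  0.8]
 [-1.  -1.3]
 [ 0.7  2. ]
 [-1.9 -1. ]
 [-0.8  0.3]]
mark [0.57743518 0.17998595 0.03      ]
side0 [[328.99412439 176.73986282]] (330, 180)
scene0 [[382.26736941 260.92110081]] (382, 263)
end [0.44300219 0.01600728 0.2677    ]
```

View pics/c3.png

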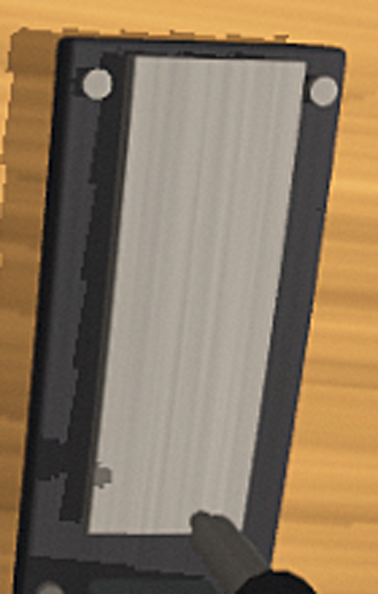

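```bash
python3 - <<'E'
from h import *
from scipy.optimize import least_squares
w=pickle.load(open("w3.pkl","rb"))
P=np.array([[-.12,-.05,.02],[-.12,.05,.02],[-.115,-.03,.03],[-.115,.03,.03],[.06,-.03,.03],[.06,.03,.03],[.04,0,.06]])
U=np.array([[427.2,124],[532.4,127.8],[454.3,130.4],[518.3,132.6],[438,307.4],[495,307.4],[479,301]],float)
def f(v):
    r=R.from_euler("z",v[2]); return (proj(w,r.apply(P)+[v[0],v[1],0])-U).ravel()
s=least_squares(f,[.54,.17,.08],loss="soft_l1"); v=s.x
print(v,f(v).reshape(-1,2).round(1))
r=R.from_euler("z",v[2]); m=r.apply([.04,0,.03])+[v[0],v[1],0]; print("mark",m)
print("tcp target",m-r.apply([.0865,0,0]))
E
python3 g.py 0.4913 0.0897 0.05 3.237
```

```text
[0.53772351 0.17558096 0.08500677] [[ 1.9  0.1]
 [ 1.4 -1. ]
 [-0.9  0.1]
 [-0.8 -0.4]
 [-0.5  0.4]
 [-0.1 -0.1]
 [ 0.1  1.4]]
mark [0.57757907 0.17897714 0.03      ]
tcp target [0.49139142 0.17163291 0.03      ]
t 8.05 pos [0.4989 0.0212 0.2574] q [ 0.55  0.24 -0.82  1.88  0.2   1.1   1.31] F [0.2 0.6 0.3] shift [0.0012 0.0689 0.2074] rot [ 0.0003 -0.0014 -0.0061]
```

>>> arm_command(moves=[0,0,0.02,0,0,0,0,0,0.05,0,0,0,0,0,0.09,0,0,0,0,0,0.13,0,0,0,0,0,0.165,0,0,0,0,0,0.19,0,0,0,0,0,0.205,0,0,0,0,0,0.211,0,0,0])

```text
time_s: 9.05
position: [0.4994, 0.0199, 0.0463]
tcp_rot: [0.138, -3.137, -0.0]
wrist_force: [-0.2, -0.7, -0.8]
gripper_width: 0.0197
grip_force: 30.0
```

```bash
python3 g.py 0.4914 0.1717 0.046 3.227
```

```text
t 9.05 pos [0.4994 0.0199 0.0463] q [ 0.37  0.53 -0.66  2.07  0.51  0.7   1.04] F [-0.2 -0.7 -0.8] shift [-0.0053  0.1519  0.0003] rot [ 0.0001 -0.0013  0.0023]
```

>>> arm_command(moves=[0,0.01,0,0,0,0,-0.001,0.03,0,0,0,0,-0.002,0.06,0,0,0,0,-0.003,0.09,0,0,0,0,-0.004,0.12,0,0,0,0,-0.005,0.14,0,0,0,0.002,-0.005,0.149,0,0,0,0.002,-0.005,0.152,0,0,0,0.002])

```text
time_s: 10.05
position: [0.4915, 0.1726, 0.0477]
tcp_rot: [-0.136, 3.138, 0.0]
wrist_force: [-0.2, 0.2, 0.3]
gripper_width: 0.0197
grip_force: 30.0
```

```bash
python3 g.py 0.4914 0.1717 0.046 3.227
python3 - <<'E'
from h import *
from workcell import *
w=get_image("wrist");pickle.dump(w,open("w4.pkl","wb"))
s=get_image("side");pickle.dump(s,open("s4.pkl","wb"))
a=w["image"][::,:,::-1]; a=cv2.resize(a,(533,400))
b=cv2.resize(s["image"][160:260,260:380,::-1],(267*2-54,400),interpolation=cv2.INTER_CUBIC)
c=np.hstack([a,b]); c=cv2.resize(c,(800,int(c.shape[0]*800/c.shape[1]))); cv2.imwrite("pics/c4.png",c)
E
python3 g.py 0.4914 0.1717 0.046 3.227
```

```text
t 10.05 pos [0.4915 0.1726 0.0477] q [ 0.07  0.56 -0.67  2.02  0.52  0.73  0.74] F [-0.2  0.2  0.3] shift [ 0.0001 -0.0008  0.0017] rot [0.     0.0009 0.0014]
t 10.15 pos [0.4914 0.1717 0.0474] q [ 0.07  0.56 -0.67  2.02  0.52  0.73  0.74] F [ 0.5 -0.3 -1.7] shift [ 0.     -0.      0.0014] rot [-0.0004  0.0003  0.0003]
```

View pics/c4.png

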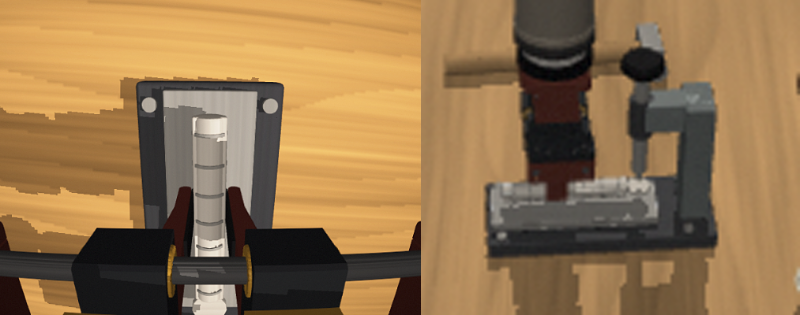

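Wrist: the slide lies along the anvil, centred between its edges. Side: the tab is right below the punch at about (638,182) in the combined picture. I'll check the fit numerically.

Run:
```python
from h import *
w=pickle.load(open("w4.pkl","rb"))
v=[0.53772351,0.17558096,0.08500677]; r=R.from_euler("z",v[2])
g=cv2.cvtColor(w["image"],cv2.COLOR_RGB2GRAY).astype(float)
P=[[-.115,-.03,.03],[-.115,.03,.03],[-.07,-.03,.03],[-.07,.03,.03],[-.12,-.05,.02],[-.12,.05,.02]]
print(proj(w,r.apply(P)+[v[0],v[1],0]).round(1))
for row in (150,170,190,210): 
    d=np.diff(cv2.GaussianBlur(g,(3,3),0)[row]); k=[i for i in range(200,440) if abs(d[i])>14 and abs(d[i])>=abs(d[i-1:i+2]).max()]
    print(row,[(i,int(d[i])) for i in k])
d=np.diff(g[:,340]);print([(i,int(d[i])) for i in range(100,170) if abs(d[i])>14])
# slide in hand: end
z=.0475-.0023+.012
print(at(w,(319,177),z),at(w,(319,300),z))
```

```text
[[243.7 137.6]
 [388.5 137.8]
 [248.4 241.2]
 [383.9 241.4]
 [201.7 124.9]
 [430.9 125.2]]
150 [(207, -32), (219, 34), (233, -29), (247, 50), (390, -40), (407, 18), (414, -15), (430, 50)]
170 [(208, -42), (221, 27), (232, -29), (248, 26), (313, 24), (389, -41), (402, 44), (418, -37), (428, 51)]
190 [(209, -39), (248, 36), (292, 45), (296, -46), (344, -22), (388, -46), (427, 61)]
210 [(210, -38), (249, 39), (292, 22), (297, -14), (319, 16), (330, 26), (344, -28), (387, -47), (425, 76)]
[(120, -24), (121, -46), (122, -30), (123, -69), (125, 16), (131, -19), (136, 16), (137, 42), (138, 51), (139, 19)]
[0.43524519 0.16806504 0.0572    ] [0.48340332 0.17225819 0.0572    ]
```

>>> arm_command(moves=[0,0,0.003,0,0,0,0,0,0.006,0,0,0,0,0,0.009,0,0,0,0,0,0.011,0,0,0,0,0,0.0125,0,0,0,0,0,0.0135,0,0,0,0,0,0.0135,0,0,0])

```text
time_s: 11.02
position: [0.4912, 0.1721, 0.0336]
tcp_rot: [0.135, -3.139, 0.0]
wrist_force: [-0.6, -0.2, -1.2]
gripper_width: 0.0196
grip_force: 30.0
```

```bash
python3 g.py 0.4914 0.1717 0.0323 3.227
python3 - <<'E'
from h import *
from workcell import *
s=get_image("side")
s=get_image("side")
E
python3 g.py 0.4914 0.1717 0.0323 3.227
```

```text
t 11.03 pos [0.4912 0.1721 0.0336] q [ 0.06  0.58 -0.65  2.03  0.54  0.7   0.72] F [-0.6 -0.2 -1.2] shift [-0.0001 -0.0004  0.0013] rot [-0.     -0.      0.0008]
t 11.12 pos [0.4913 0.1721 0.0337] q [ 0.06  0.58 -0.65  2.03  0.54  0.7   0.72] F [ 0.3  0.1 -1.7] shift [-0.0001 -0.0004  0.0014] rot [-0.      0.0001  0.0008]
```

Not touching yet (about 1.3 mm to go).

>>> arm_command(moves=[0,0,0.0004,0,0,0,0,0,0.0007,0,0,0,0,0,0.001,0,0,0,0,0,0.001,0,0,0])

```text
time_s: 11.62
position: [0.4912, 0.1721, 0.0327]
tcp_rot: [0.135, -3.139, 0.0]
wrist_force: [0.4, -0.2, -0.7]
gripper_width: 0.0198
grip_force: 30.0
```

>>> arm_command(moves=[0,0,0.0003,0,0,0,0,0,0.0005,0,0,0,0,0,0.0005,0,0,0])

```text
time_s: 12.0
position: [0.4913, 0.1721, 0.0322]
tcp_rot: [-0.135, 3.139, -0.0]
wrist_force: [-0.1, 0.1, -0.4]
gripper_width: 0.0197
grip_force: 30.0
```

>>> arm_command(moves=[0,0,0,0,0,0,0,0,0,0,0,0,0,0,0,0,0,0,0,0,0,0,0,0,0,0,0,0,0,0], claw=55)

```text
time_s: 12.62
position: [0.4913, 0.1721, 0.0322]
tcp_rot: [-0.135, 3.139, -0.0]
wrist_force: [0.3, 0.5, -0.2]
gripper_width: 0.0479
grip_force: 0.0
```

>>> arm_command(moves=[0,0,-0.005,0,0,0,0,0,-0.02,0,0,0,0,0,-0.05,0,0,0,0,0,-0.09,0,0,0,0,0,-0.13,0,0,0,0,0,-0.17,0,0,0,0,0,-0.21,0,0,0,0,0,-0.23,0,0,0])

```text
time_s: 13.62
position: [0.4917, 0.1729, 0.2655]
tcp_rot: [-0.136, 3.135, 0.001]
wrist_force: [-0.6, -0.1, 0.3]
gripper_width: 0.0484
grip_force: 0.0
```

```bash
python3 - <<'E'
from h import *
from workcell import *
w=get_image("wrist");pickle.dump(w,open("w5.pkl","wb"));cv2.imwrite("pics/w5.png",w["image"][:,:,::-1])
v=[0.53772351,0.1764,0.08500677]; r=R.from_euler("z",v[2])
print("anvil pred",proj(w,r.apply([[-.115,-.03,.03],[-.115,.03,.03],[.06,-.03,.03],[.06,.03,.03],[.04,0,.035],[.04,0,.215]])+[v[0],v[1],0]).round(1))
E
python3 g.py 0.5776 0.180 0.29 3.227
```

```text
anvil pred [[284.9 120.8]
 [351.2 120.9]
 [288.5 297.9]
 [347.2 298. ]
 [317.8 281.8]
 [317.4 399.2]]
t 13.68 pos [0.4925 0.1734 0.2672] q [ 0.25  0.28 -0.84  1.83  0.23  1.13  0.99] F [0.9 1.3 1.3] shift [-0.0855 -0.0007 -0.0222] rot [0.001  0.0061 0.0013]
```

View pics/w5.png

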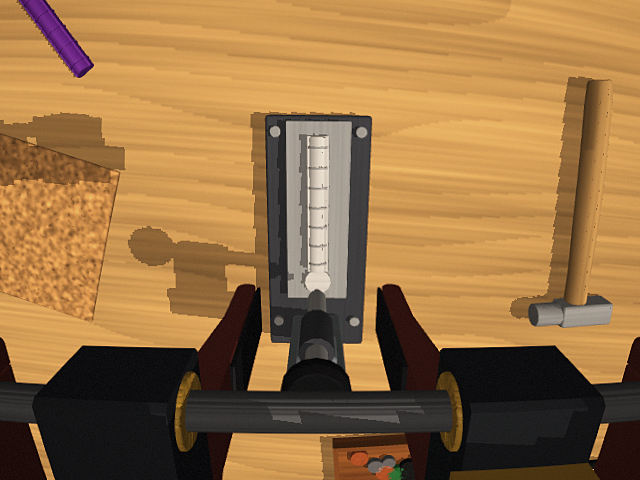

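The slide lies flat with its tab at (317.5,282), against a predicted mark of (317.8,281.8). The knob is up. Now to go over the knob.

>>> arm_command(moves=[-0.01,0,0,0,0,0,-0.025,0,0,0,0,0,-0.045,0,0,0,0,0,-0.065,0,0,0,0,0,-0.078,0,0,0,0,0,-0.0855,-0.0007,0,0,0,0,-0.0855,-0.0007,0,0,0,0,-0.0855,-0.0007,0,0,0,0], claw=0)

```text
time_s: 14.68
position: [0.576, 0.1789, 0.2622]
tcp_rot: [0.136, -3.138, 0.0]
wrist_force: [-0.4, 0.4, -0.1]
gripper_width: 0.0004
grip_force: 0.0
```

```bash
python3 g.py 0.5776 0.180 0.215 3.227
```

```text
t 14.68 pos [0.576  0.1789 0.2622] q [ 0.18  0.43 -0.78  1.65  0.32  1.2   0.98] F [-0.4  0.4 -0.1] shift [-0.0017  0.001   0.0472] rot [-0.0002 -0.0002  0.0013]
```

>>> arm_command(moves=[-0.0015,0.001,0.012,0,0,0,-0.0015,0.001,0.025,0,0,0,-0.0015,0.001,0.036,0,0,0,-0.0015,0.001,0.042,0,0,0,-0.0015,0.001,0.045,0,0,0,-0.0015,0.001,0.048,0,0,0,-0.0015,0.001,0.05,0,0,0])

```text
time_s: 15.55
position: [0.578, 0.18, 0.2127]
tcp_rot: [-0.135, 3.138, -0.0]
wrist_force: [-2.5, -0.5, 4.1]
gripper_width: 0.0004
grip_force: 2.0
```

>>> arm_command(moves=[0,0,0.003,0,0,0,0,0,0.006,0,0,0,0,0,0.009,0,0,0,0,0,0.012,0,0,0,0,0,0.015,0,0,0,0,0,0.018,0,0,0,0,0,0.0195,0,0,0,0,0,0.0205,0,0,0])

```text
time_s: 16.55
position: [0.5781, 0.18, 0.1922]
tcp_rot: [-0.135, 3.138, -0.0]
wrist_force: [-2.3, -1.1, 7.8]
gripper_width: 0.0003
grip_force: 4.0
```

>>> arm_command(moves=[0,0,0.0007,0,0,0,0,0,0.0014,0,0,0,0,0,0.002,0,0,0,0,0,0.002,0,0,0])

```text
time_s: 17.05
position: [0.5781, 0.18, 0.1904]
tcp_rot: [-0.135, 3.138, -0.0]
wrist_force: [-2.4, -1.7, 9.1]
gripper_width: 0.0004
grip_force: 4.5
```

>>> arm_command(moves=[0,0,0.0004,0,0,0,0,0,0.0008,0,0,0,0,0,0.0008,0,0,0])

```text
time_s: 17.42
position: [0.5781, 0.18, 0.1903]
tcp_rot: [-0.135, 3.138, -0.001]
wrist_force: [-4.8, -1.8, 13.8]
gripper_width: 0.0003
grip_force: 6.8
```

>>> arm_command(moves=[0,0,0.0007,0,0,0,0,0,0.0014,0,0,0,0,0,0.002,0,0,0,0,0,0.002,0,0,0])

```text
time_s: 17.92
position: [0.5782, 0.1801, 0.19]
tcp_rot: [-0.135, 3.137, -0.002]
wrist_force: [-9.1, -5.5, 25.7]
gripper_width: 0.0003
grip_force: 12.7
```

The force is about 26 N, of which about 17 N bears on the tab. I'll ease off now.

>>> arm_command(moves=[0,0,-0.002,0,0,0,0,0,-0.006,0,0,0,0,0,-0.012,0,0,0,0,0,-0.018,0,0,0,0,0,-0.024,0,0,0,0,0,-0.032,0,0,0,0,0,-0.05,0,0,0,0,0,-0.075,0,0,0])

```text
time_s: 18.92
position: [0.5776, 0.1797, 0.2624]
tcp_rot: [0.135, -3.138, 0.0]
wrist_force: [1.1, -0.3, -0.5]
gripper_width: 0.0004
grip_force: 0.0
```

>>> arm_command(moves=[0.02,0,0,0,0,0,0.05,0,0,0,0,0,0.075,0,0,0,0,0,0.086,0,0,0,0,0,0.086,0,0,0,0,0,0.086,0,0,0,0,0])

```text
time_s: 19.68
position: [0.4932, 0.1724, 0.2621]
tcp_rot: [-0.134, 3.138, 0.001]
wrist_force: [-0.5, -0.8, -0.2]
gripper_width: 0.0005
grip_force: 0.0
```

Run:
```python
from h import *
from workcell import *
w=get_image("wrist");cv2.imwrite("pics/w6.png",w["image"][:,:,::-1])
v=[0.53772351,0.1764,0.08500677]; r=R.from_euler("z",v[2])
print("pred",proj(w,r.apply([[.04,0,.035],[.04,0,.215]])+[v[0],v[1],0]).round(1), robot.state()["wrist_force"],robot.state()["position"])
```

```text
pred [[318.5 282.6]
 [318.5 401.5]] [ 0.73587719 -0.17415704 -0.41602445] [0.49314069 0.17249934 0.26195645]
```

View pics/w6.png

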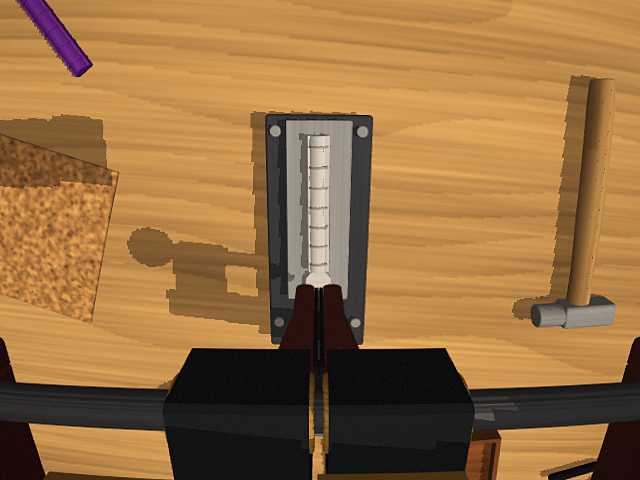

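The slide is still flat and in line, with its tab at about (318,280). The knob's shadow at (152,245) is back where it was, so the plunger is up.

```bash
python3 -c "
from workcell import job
print(job.finish_job())"
```

```text
the job is handed in; nothing more can be done
None
```

The hair slide lies flat along the anvil with its tab under the punch, the tab was pressed with about 17 N, the knob is back up, and the job is handed in; no verdict was returned.

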